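# Close up the telescopic lamp boom over the repair mat

## Task

The telescopic lamp boom is still drawn out over the repair mat. Close it up towards its pillar, innermost tube first: slide the thin inner tube fully home into the middle tube while the middle tube is still drawn out, then slide the middle tube fully home into the outer sleeve, so that the collars touch with no gap. Leave the other things on the bench where they are.

Things in the scene. Friction and masses are not known exactly. Their poses are not given: they have to be found in the camera images.
- boom_stand: Fixed lamp stand on the mat (3 mm thick) with a level telescopic boom. Origin on the mat straight below the mouth of the outer sleeve; x points along the boom, outwards from pillar to lamp, z up. Boom axis 130 mm above the origin. White foot 150 x 150 mm and steel pillar, 188 mm high, centred 150 mm behind the origin.
- sleeve_mouth (a point): Point on the boom's axis at the mouth of the fixed outer sleeve (white, 34 mm diameter, 40 mm at the black ring at its mouth, 225 mm long, on the pillar's side). The middle tube's collar touches here when that tube is home.
- middle_tube (a joint): How far the middle tube (steel, 26 mm diameter) is drawn out of the outer sleeve, m: 0 = fully home, its collar touching the sleeve's mouth; at most 0.09; starts 0.045 to 0.085. It carries the inner tube with it. Slides with about 9 N of friction and stays where left; pushing towards the pillar closes it.
- inner_tube (a joint): How far the inner tube (steel, 18 mm diameter, lamp head on its outer end) is drawn out of the middle tube, m: 0 = fully home, its collar touching the middle tube's collar; at most 0.09; starts 0.045 to 0.085. Slides with about 4 N of friction, less than the middle tube's, and stays where left; pushing towards the pillar closes it.
- middle_tube_tab (a point): Centre of the top of the middle tube's grip tab. Black upright plate on top of the black collar, at its mid-length: 22 mm along the boom, 12 mm thick across it, its top 65 mm above the boom's axis (195 mm above the mat). Collar 38 mm in diameter, 34 mm long; the tab stands 46 mm above it. With the inner tube home the two tabs' centres are 34 mm apart.
- inner_tube_tab (a point): Centre of the top of the inner tube's grip tab, nearer the lamp. Black upright plate on top of the black collar, at its mid-length: 22 mm along the boom, 12 mm thick across it, its top 65 mm above the boom's axis (195 mm above the mat). Collar 32 mm in diameter, 34 mm long. Lamp head 60 mm in diameter, centred 68 mm further out, its top 12 mm above the boom's axis, its bottom 90 mm above the mat.
- circuit_board: loose bare circuit board 140 x 55 mm, 7 mm thick with its chips, lying under or beside the boom; origin at the centre of its underside. Bystander.
- wood_block: loose pale wooden block 120 x 55 x 45 mm; origin at the centre of its underside. Bystander.
- screwdriver: loose small screwdriver, 160 mm, lying; origin on its underside. Bystander.
- brush: loose wooden-handled brush, 160 mm, lying; origin on its underside. Bystander.
- spool: loose grey spool standing upright, 52 mm across, 36 mm high; origin at the centre of its underside. Bystander.
- jar: loose amber jar, 60 mm across, 75 mm high; origin at the centre of its underside. Bystander.
- parts_case: loose flat clear parts case 170 x 110 x 34 mm; origin at the centre of its underside. Bystander.

How it is judged:
By the outcome, as a careful person would: the job done as asked, in the order asked, and still so for the second after the job is handed in, with the robot touching nothing.
It also fails if it takes over 42 s, if anything falls off the work surface, if the arm or the gripper's body presses on something with over 40 N, if the wrist force passes 120 N, or if a joint passes its speed limit or range.

## Robot

A 6-joint arm with a two-finger parallel gripper is mounted at the origin on the work surface. World frame = base frame: x ahead of the robot, y to its left, z up, the work surface at z = 0. Lengths are in m, angles in rad, forces in N, time in s.
With the tool pointing down it reaches from about 0.35 to 0.85 m from the base axis. Payload 8.1 kg.
Tool frame: the origin (TCP) lies between the finger pads; the fingertips stand 14 mm ahead of it and the grasp point (between the pads) lies 5 mm behind it; z points along the fingers, y is the direction in which the jaws open and shut (so a half turn about z gives the same grasp; the last joint's range is limited). The gripper opens to 93 mm and grips with 3 to 60 N. Pads are 15 mm wide; open, the fingers measure 128 mm over their backs; the gripper's body (75 mm by 188 mm) begins 65 mm behind the grasp point.
Start: joints at [1.098, 0.13, 1.488, -0, 1.523, -0.085], TCP at [0.227, 0.555, 0.233] pointing down, gripper open.
Joint ranges: [-2.96, 2.96], [-0.89, 2.26], [0.02, 2.5], [-1.34, 4.48], [0, 2.73], [-2.66, 2.66]. Speed limits (rad/s): [2.39, 2.39, 2.79, 3.14, 3.14, 3.14].

## Interface

Orientations are given as a rotation vector (axis times angle).
In Python, from workcell import manip gives the robot as it stands.
- The arm moves only by the tool send_rows, never from a script. Its argument "motion" is text: rows parted by semicolons, each of 5 numbers parted by spaces: the opening, from -1 (shut) to 1 (fully open), then the shift along the world's x, y, z in mm, then the turn about the world's z in rad. A call has 1 to 20 rows; each row is the pose to reach, as a shift and turn from the pose measured when the call began; what a row does not reach only later rows make up. A row lasts 1/12 s, in which the tool goes at most 41.7 mm and 7.16 degrees, less where a joint would pass 70% of its speed; a pose out of reach is approached as far as the arm can. A call with a gripper value outside its range is refused whole. The fingers move at their own pace and stop on an object; "grip_force" is the grip in N (left out, the last holds). Time passes only in rows, so rows that repeat a pose let the fingers close. It gives the time, the measured TCP pose, the force and the opening at its end, in the units of the state.
- manip.get_obs(): the state, without advancing time (a new reading comes with each control period).
- manip.snapshot(name): name is "scene" or "top"; returns (picture, depth): 420x560x3 uint8, blue, green, red; 420x560 float32, m along the optical axis (not along the pixel's ray), 0 where there is no reading.
- manip.get_calibration(name): a dict with "fovy" (degrees; the focal length in pixels is half the picture's height over the tangent of half this angle, whatever the lens; pixels are square), "cx", "cy" (the principal point, pixels), "view" (4x4, takes a point from world to camera coordinates). Camera axes: x right, y down, z forward; pixel columns grow to the right and rows downward; lengths in m; the calibration is good to about 2 mm. A picture is of the moment at which its call begins. get_calibration takes no time and is no camera call.
- manip.hand_in(): hands the job in, once; it reports no verdict.
The state is a dict: "clock": time; "joint_pos": joint angles; "joint_velocities": joint speeds; "effort": joint torques, N m; "position": TCP position; "tcp_rot": TCP orientation; "contact_force": force on the tool from outside, world axes, zero at the start; "ft_torque": the same for the moment, N m; "opening": finger opening in m.
Only numpy, scipy, OpenCV 4.12 (cv2) and the standard library are available. Lean on these libraries where they do the work, as an engineer would, in place of code of your own. Each camera call takes 0.05 s, during which the arm holds its last target.

## Working session

There is one attempt and no reset: what is moved stays moved. The work goes in short steps, Python scripts to look and compute and a tool call to move; the robot and the scene stay as the last step left them, time stands still between calls to the robot, and variables do not carry over. Pictures are saved under pics/ and viewed, and the job is handed in when it is done.

Besides the shell and the picture viewer there is one more tool, called after "Request:" in YAML: its name, and indented under it one key for each argument. send_rows: Moves the arm, as the interface text tells. Its arguments: {"type":"object","properties":{"motion":{"type":"string"},"grip_force":{"type":"number"}},"required":["motion"]}

```bash
mkdir -p pics; python3 - <<'E'
from workcell import manip
import cv2,numpy as np
for n in("scene","top"):
    p,d=manip.snapshot(n); cv2.imwrite(f"pics/{n}0.png",p); np.save(f"{n}0.npy",d)
    c=manip.get_calibration(n); print(n,c)
o=manip.get_obs();print(o)
E
```

```text
scene {'fovy': 57.8591221650708, 'cx': 278.1582626596366, 'cy': 218.75891163439985, 'view': array([[-0.70718356,  0.70689526,  0.01380244,  0.49642014],
       [ 0.46346603,  0.47822086, -0.74599199, -0.12547936],
       [-0.53393882, -0.52115631, -0.66581187,  1.28304435],
       [ 0.        ,  0.        ,  0.        ,  1.        ]])}
top {'fovy': 45.83285857646111, 'cx': 274.6950658277624, 'cy': 210.87064640692796, 'view': array([[-0.02414052, -0.99970775,  0.00128178, -0.08142753],
       [-0.98505871,  0.02356805, -0.17059858,  0.60352231],
       [ 0.17051852, -0.00538097, -0.98533978,  1.21480462],
       [ 0.        ,  0.        ,  0.        ,  1.        ]])}
{'clock': 0.1, 'joint_pos': array([ 1.09764353e+00,  1.31081110e-01,  1.48919275e+00,  9.62412878e-06,
        1.52300737e+00, -8.53999057e-02]), 'joint_velocities': array([ 0.00191842, -0.00126886, -0.00277953,  0.00096412, -0.00224314,
        0.00081881]), 'effort': array([ 1.21512177e-03, -5.61342859e+01, -4.93091297e+01,  7.70675205e-02,
        2.91774730e-02, -3.73329067e-05]), 'position': array([0.2266113 , 0.55501682, 0.23168276]), 'tcp_rot': array([-6.05181347e-01, -3.08226718e+00,  2.54509932e-03]), 'contact_force': array([-0.33049617, -0.89277049, -1.14920528]), 'ft_torque': array([ 0.03101196, -0.02344124,  0.0415168 ]), 'opening': 0.0931850819630786}
```

View pics/scene0.png

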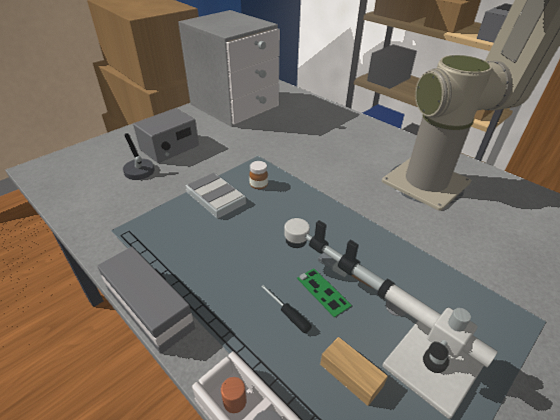

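View pics/top0.png

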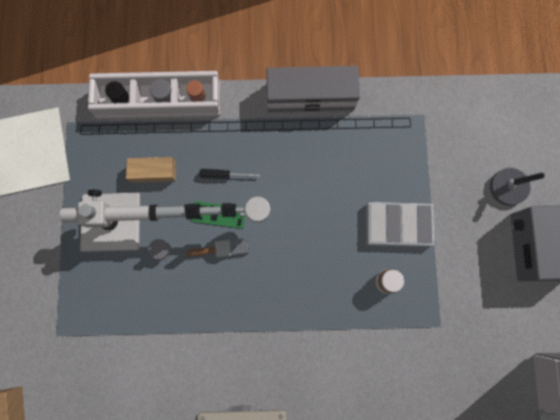

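```bash
cat > h.py <<'E'
import numpy as np,cv2
from workcell import manip
def K(n,c=None):
    c=manip.get_calibration(n); f=210/np.tan(np.radians(c["fovy"])/2); return f,c["cx"],c["cy"],np.array(c["view"])
def proj(n,p):
    f,cx,cy,V=K(n); q=V[:3,:3]@np.array(p)+V[:3,3]; return f*q[0]/q[2]+cx,f*q[1]/q[2]+cy,q[2]
def cloud(n,d):
    f,cx,cy,V=K(n); v,u=np.mgrid[:420,:560]
    P=np.stack([(u-cx)/f*d,(v-cy)/f*d,d],-1); W=(P-V[:3,3])@V[:3,:3]; W[d==0]=np.nan; return W
E
python3 - <<'E'
from h import *
for n in("scene","top"):
    print(n,proj(n,[.227,.555,.233]),proj(n,[0,0,0]))
    W=cloud(n,np.load(n+"0.npy")); 
    pts={"top":[(87,211),(153,212),(191,211),(229,210),(258,208),(130,213),(175,212),(210,211),(300,250)],"scene":[(320,227),(351,247),(387,288),(296,228),(410,300),(365,272),(330,242),(200,250)]}[n]
    for u,v in pts: print(u,v,np.round(W[v,u],4))
    p=cv2.imread(f"pics/{n}0.png")
    c=p[190:235,50:280] if n=="top" else p[205:345,270:480]
    c=cv2.resize(c,None,fx=3.4,fy=3.4,interpolation=cv2.INTER_CUBIC);cv2.imwrite(f"pics/{n}0c.png",c)
E
```

```text
scene (np.float64(665.5062444268365), np.float64(256.53022625963956), np.float64(0.7174643183672763)) (np.float64(425.1643063307781), np.float64(181.60042029295622), np.float64(1.283044345775587))
320 227 [0.5952 0.0187 0.1895]
351 247 [0.5964 0.1033 0.1905]
387 288 [0.6003 0.2024 0.1494]
296 228 [ 0.6002 -0.0457  0.1464]
410 300 [0.5938 0.25   0.1501]
365 272 [0.5934 0.1454 0.1444]
330 242 [ 0.4581 -0.0401  0.004 ]
200 250 [ 7.323e-01 -2.702e-01 -3.000e-04]
top (np.float64(-37.40266290131535), np.float64(382.74293491487265), np.float64(1.0209417174356017)) (np.float64(241.39877140024376), np.float64(457.65519075991426), np.float64(1.2148046196061608))
87 211 [0.5878 0.331  0.1879]
153 212 [0.5878 0.1893 0.1545]
191 211 [0.5867 0.0992 0.162 ]
229 210 [0.5871 0.011  0.1611]
258 208 [ 0.5932 -0.0561  0.1446]
130 213 [0.588  0.2451 0.1471]
175 212 [0.5878 0.1392 0.1474]
210 211 [0.5894 0.0577 0.1407]
300 250 [ 5.048e-01 -1.600e-01 -2.000e-04]
```

View pics/scene0c.png

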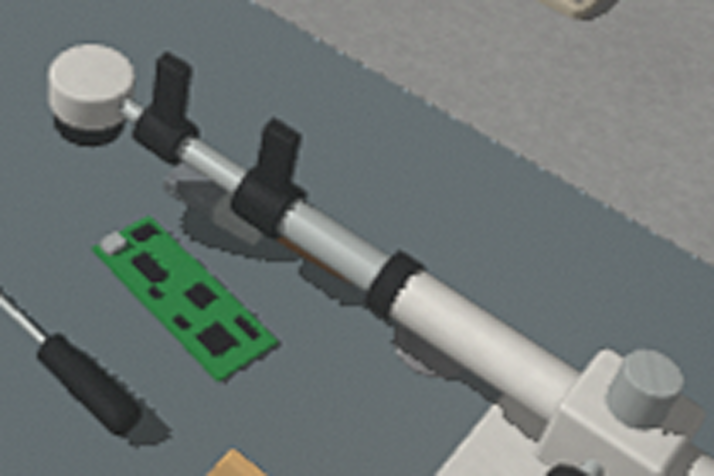

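View pics/top0c.png

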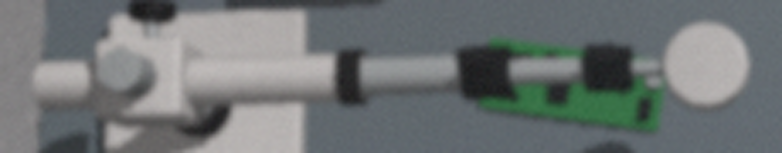

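```bash
python3 - <<'E'
from h import *
for n in("top","scene"):
    W=cloud(n,np.load(n+"0.npy")); p=cv2.imread(f"pics/{n}0.png").max(2)
    m=(abs(W[...,0]-.59)<.05)&(W[...,1]<.24)&(W[...,1]>-.1)
    z=W[...,2]
    print(n)
    # tube: highest points per y-bin
    b=m&(z>.11)&(z<.17)
    ys=W[b][:,1]; xs=W[b][:,0]; zs=W[b][:,2]
    for y0 in np.arange(-.08,.24,.012):
        s=(ys>=y0)&(ys<y0+.012)
        if s.sum()>3: print(round(y0+.006,3),s.sum(),np.round([xs[s].min(),xs[s].max(),np.median(xs[s]),zs[s].max()],4))
    t=m&(z>.17)&(p<70)
    k,l,st,ce=cv2.connectedComponentsWithStats(t.astype(np.uint8))
    for i in range(1,k):
        q=W[l==i]; 
        if len(q)>6: print("tab",len(q),ce[i],np.round(q.min(0),4),np.round(q.max(0),4),np.round(np.median(q,0),4))
E
```

```text
top
-0.074 100 [0.5688 0.6182 0.5927 0.1497]
-0.062 126 [0.5646 0.6225 0.591  0.15  ]
-0.05 133 [0.5635 0.6233 0.5903 0.1504]
-0.038 111 [0.5655 0.6205 0.5914 0.1485]
-0.026 46 [0.5739 0.6118 0.5925 0.1484]
-0.014 26 [0.588  0.5985 0.593  0.1426]
-0.002 55 [0.578  0.6089 0.5923 0.1662]
0.01 42 [0.577  0.6083 0.5841 0.1611]
0.022 34 [0.5768 0.5874 0.5828 0.1642]
0.034 38 [0.5772 0.6023 0.5898 0.1507]
0.046 35 [0.5844 0.5995 0.5912 0.146 ]
0.058 35 [0.5839 0.6    0.5916 0.1456]
0.07 40 [0.5833 0.6001 0.5911 0.1447]
0.082 76 [0.5738 0.6102 0.5906 0.1532]
0.094 59 [0.574  0.6102 0.5855 0.1686]
0.106 45 [0.5741 0.6108 0.5818 0.1635]
0.118 43 [0.5743 0.611  0.5866 0.1543]
0.13 56 [0.5793 0.6042 0.5906 0.1489]
0.142 55 [0.5798 0.6046 0.5907 0.1516]
0.154 55 [0.5798 0.6051 0.5907 0.1476]
0.166 52 [0.5789 0.6017 0.5892 0.1496]
0.178 57 [0.579  0.6023 0.5893 0.1491]
0.19 99 [0.5716 0.6107 0.5891 0.1562]
0.202 75 [0.5719 0.6099 0.5892 0.1548]
0.214 72 [0.5752 0.6091 0.5892 0.1554]
0.226 72 [0.5746 0.606  0.588  0.1526]
0.238 47 [0.5744 0.6053 0.5877 0.1553]
tab 62 [226.64516129 206.29032258] [0
[... 745 characters left out ...]
6097 0.6032 0.1691]
0.106 100 [0.5745 0.6093 0.6004 0.1698]
0.118 120 [0.5723 0.609  0.5978 0.1698]
0.13 67 [0.5818 0.6038 0.5974 0.1477]
0.142 69 [0.5801 0.6039 0.5984 0.1477]
0.154 74 [0.5788 0.6034 0.597  0.1475]
0.166 71 [0.5806 0.6031 0.5981 0.148 ]
0.178 73 [0.5819 0.6038 0.597  0.1475]
0.19 88 [0.5746 0.6102 0.6002 0.1536]
0.202 122 [0.5753 0.6096 0.6004 0.1544]
0.214 109 [0.5763 0.6079 0.5992 0.1516]
0.226 106 [0.5761 0.6067 0.5992 0.1516]
0.238 74 [0.576  0.6062 0.5996 0.1513]
tab 117 [320.35897436 227.5982906 ] [0.5872 0.0067 0.1709] [0.5986 0.0285 0.1996] [0.5957 0.0195 0.1883]
tab 135 [351.74074074 247.65185185] [0.5855 0.0912 0.1701] [0.5976 0.1136 0.2017] [0.5952 0.1047 0.1879]
```

```bash
python3 - <<'E'
from h import *
o=manip.get_obs();R=cv2.Rodrigues(o["tcp_rot"])[0];a=np.arctan2(R[1,1],R[0,1]);print(R.round(3),a,0.007-a,np.array([.592,.0155,.26])-o["position"])
E
```

```text
[[-0.926  0.378 -0.001]
 [ 0.378  0.926 -0.001]
 [ 0.    -0.002 -1.   ]] 1.1830430974466033 -1.1760430974466034 [ 0.3653887  -0.53951682  0.02831724]
```

Request:
send_rows:
  motion: "1 10 -15 20 -0.04; 1 30 -45 30 -0.1; 1 55 -80 30 -0.18; 1 79 -117 30 -0.26; 1 103 -152 30 -0.34; 1 127 -188 30 -0.42; 1 151 -223 30 -0.5; 1 175 -259 30 -0.58; 1 200 -295 30 -0.66; 1 224 -331 30 -0.74; 1 248 -366 30 -0.82; 1 272 -402 30 -0.9; 1 297 -438 30 -0.98; 1 318 -469 30 -1.05; 1 337 -497 29 -1.1; 1 350 -517 29 -1.14; 1 360 -531 28 -1.16; 1 365 -539.5 28 -1.176; 1 365.4 -539.5 28 -1.176; 1 365.4 -539.5 28 -1.176"

```text
clock: 1.77
position: [0.5917, 0.0159, 0.2593]
tcp_rot: [-2.212, -2.228, 0.002]
contact_force: [0.1, 0.4, -0.9]
opening: 0.093
```

```bash
python3 - <<'E'
from h import *
p,d=manip.snapshot("scene"); cv2.imwrite("pics/s1.png",cv2.resize(p[120:330,220:480],None,fx=3,fy=2.8))
E
```

```text
(no output)
```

View pics/s1.png

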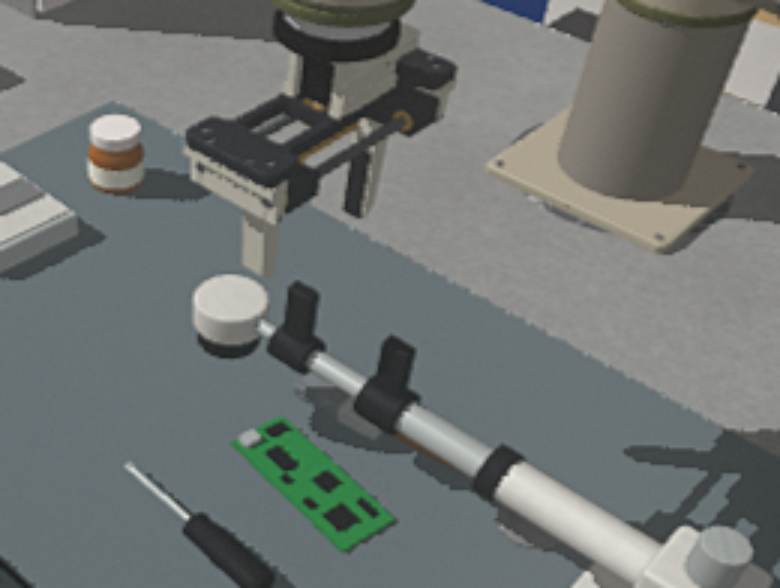

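The open fingers stand either side of the inner tab (tab at crop (300,310)), 60 mm above it. I'll go down and grip it.

Request:
send_rows:
  motion: "1 0 0 -15 0; 1 0 0 -35 0; 1 0 0 -55 0; 1 0 0 -70 0; 1 0 0 -80 0; 1 0 0 -82 0; 1 0 0 -82 0; -0.5 0 0 -82 0; -0.5 0 0 -82 0; -0.5 0 0 -82 0; -0.5 0 0 -82 0"
  grip_force: 30

```text
clock: 2.73
position: [0.5921, 0.0165, 0.1785]
tcp_rot: [-2.212, -2.23, 0.0]
contact_force: [-0.1, -0.0, 0.8]
opening: 0.0707
```

Request:
send_rows:
  motion: "-1 0 0 0 0; -1 0 0 0 0; -1 0 0 0 0; -1 0 0 0 0; -1 0 0 0 0; -1 0 0 0 0; -1 0 0 0 0; -1 0 0 0 0; -1 0 0 0 0; -1 0 0 0 0; -1 0 0 0 0; -1 0 0 0 0; -1 0 0 0 0"
  grip_force: 30

```text
clock: 3.82
position: [0.5919, 0.0165, 0.1785]
tcp_rot: [-2.211, -2.23, 0.001]
contact_force: [-2.7, 0.0, 1.7]
opening: 0.0121
```

Request:
send_rows:
  motion: "-1 0 4 0 0; -1 0 8 0 0; -1 0 12 0 0; -1 -0.1 16 0 0; -1 -0.2 20 0 0; -1 -0.2 24 0 0; -1 -0.3 28 0 0; -1 -0.3 32 0 0; -1 -0.3 36 0 0; -1 -0.3 40 0 0; -1 -0.3 42 0 0; -1 -0.3 42 0 0"

```text
clock: 4.82
position: [0.5916, 0.0594, 0.1785]
tcp_rot: [-2.21, -2.23, -0.0]
contact_force: [-1.4, -1.0, 2.1]
opening: 0.0118
```

Request:
send_rows:
  motion: "-1 0 1 0 0; -1 0 2 0 0; -1 0 3 0 0; -1 0 4 0 0; -1 0 4 0 0"

```text
clock: 5.23
position: [0.5915, 0.0634, 0.1785]
tcp_rot: [-2.21, -2.23, -0.0]
contact_force: [-1.5, -3.0, 0.9]
opening: 0.0118
```

```bash
cat > look.py <<'E'
from h import *
import sys
t=sys.argv[1]
for n,(a,b,c,e) in {"scene":(200,320,280,440),"top":(190,235,130,280)}.items():
    p,d=manip.snapshot(n); cv2.imwrite(f"pics/{n}{t}.png",cv2.resize(p[a:b,c:e],None,fx=5,fy=5,interpolation=cv2.INTER_CUBIC)); np.save(f"{n}{t}.npy",d)
E
python3 look.py 2
```

```text
(no output)
```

View pics/scene2.png

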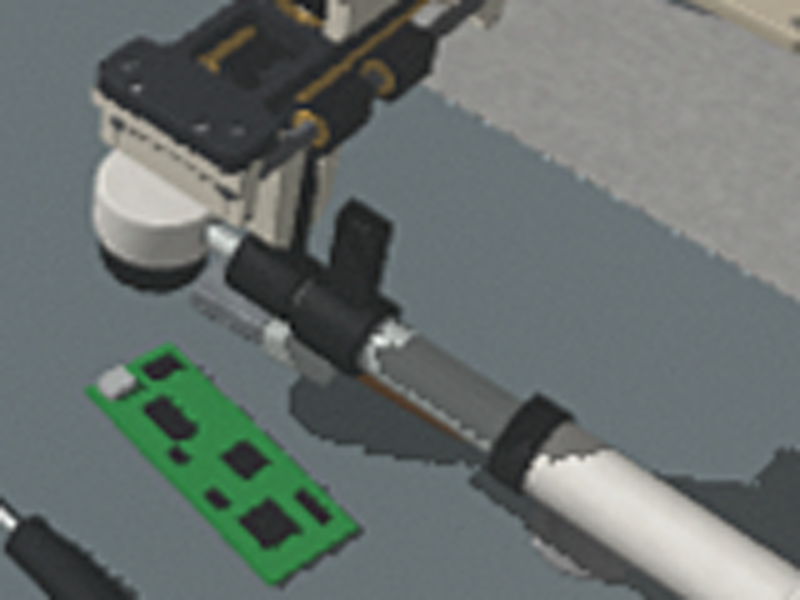

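The collars are nearly touching, with a thin line between them at crop (300,295). I'll push in small steps and watch the force rise.

Request:
send_rows:
  motion: "-1 0 1 0 0; -1 0 1 0 0; -1 0 1 0 0"

```text
clock: 5.58
position: [0.5915, 0.0645, 0.1785]
tcp_rot: [-2.21, -2.23, -0.0]
contact_force: [-2.2, -3.6, 1.8]
opening: 0.0119
```

Request:
send_rows:
  motion: "-1 0 1 0 0; -1 0 1 0 0; -1 0 1 0 0"

```text
clock: 5.83
position: [0.5915, 0.0655, 0.1785]
tcp_rot: [-2.21, -2.23, -0.0]
contact_force: [-3.1, -3.0, 1.3]
opening: 0.012
```

Request:
send_rows:
  motion: "-1 0 1 0 0; -1 0 1 0 0; -1 0 1 0 0"

```text
clock: 6.08
position: [0.5915, 0.0667, 0.1785]
tcp_rot: [-2.21, -2.23, -0.0]
contact_force: [-2.5, -2.8, 0.6]
opening: 0.0121
```

Request:
send_rows:
  motion: "-1 0 1 0 0; -1 0 1 0 0; -1 0 1 0 0"

```text
clock: 6.33
position: [0.5915, 0.0678, 0.1785]
tcp_rot: [-2.21, -2.23, -0.001]
contact_force: [-2.1, -3.3, 1.0]
opening: 0.0119
```

Request:
send_rows:
  motion: "-1 0 1 0 0; -1 0 1 0 0; -1 0 1 0 0"

```text
clock: 6.58
position: [0.5915, 0.0681, 0.1785]
tcp_rot: [-2.211, -2.23, 0.001]
contact_force: [-2.5, -6.9, 1.1]
opening: 0.0114
```

Request:
send_rows:
  motion: "-1 0 1 0 0; -1 0 1 0 0; -1 0 1 0 0"

```text
clock: 6.83
position: [0.5915, 0.0681, 0.1785]
tcp_rot: [-2.212, -2.23, 0.002]
contact_force: [-2.9, -8.1, 1.9]
opening: 0.0119
```

Request:
send_rows:
  motion: "-1 0 1 0 0; -1 0 1 0 0; -1 0 1 0 0"

```text
clock: 7.08
position: [0.5915, 0.0682, 0.1785]
tcp_rot: [2.213, 2.23, -0.004]
contact_force: [-2.9, -8.6, 0.7]
opening: 0.0119
```

```bash
python3 look.py 3
```

```text
(no output)
```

View pics/scene3.png

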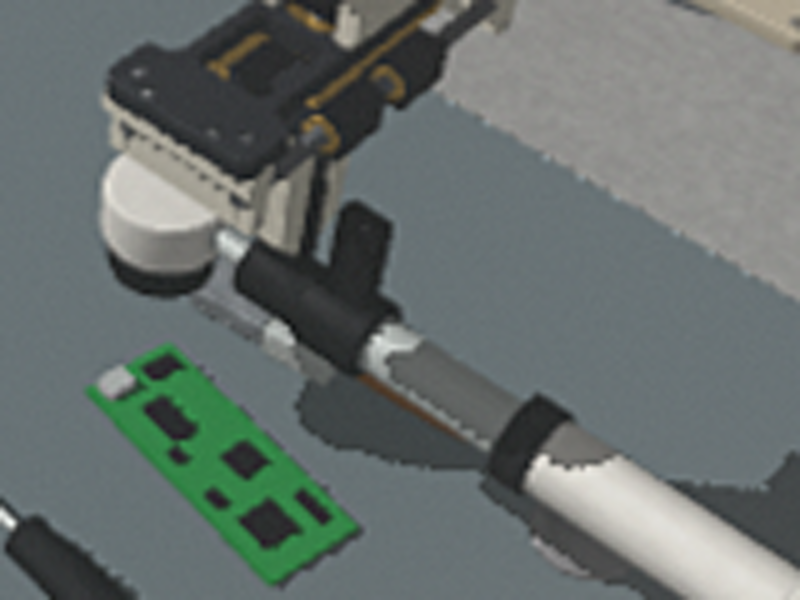

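The inner tube is at its stop: the force rose from 3 N to 8–9 N with no further travel after 51.7 mm, and the middle tab hasn't moved in the picture. With the inner held against it, I'll push both on towards the sleeve.

Request:
send_rows:
  motion: "-1 0 4 0 0; -1 0 8 0 0; -1 0 12 0 0; -1 -0.1 16 0 0; -1 -0.2 20 0 0; -1 -0.2 24 0 0; -1 -0.3 28 0 0; -1 -0.3 32 0 0; -1 -0.3 36 0 0; -1 -0.3 40 0 0; -1 -0.3 44 0 0; -1 -0.3 48 0 0; -1 -0.3 52 0 0; -1 -0.3 54 0 0; -1 -0.3 54 0 0"
  grip_force: 35

```text
clock: 8.43
position: [0.5911, 0.1218, 0.1785]
tcp_rot: [2.213, 2.229, -0.005]
contact_force: [-2.8, -7.0, 2.2]
opening: 0.012
```

```bash
python3 look.py 4
```

```text
(no output)
```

View pics/scene4.png

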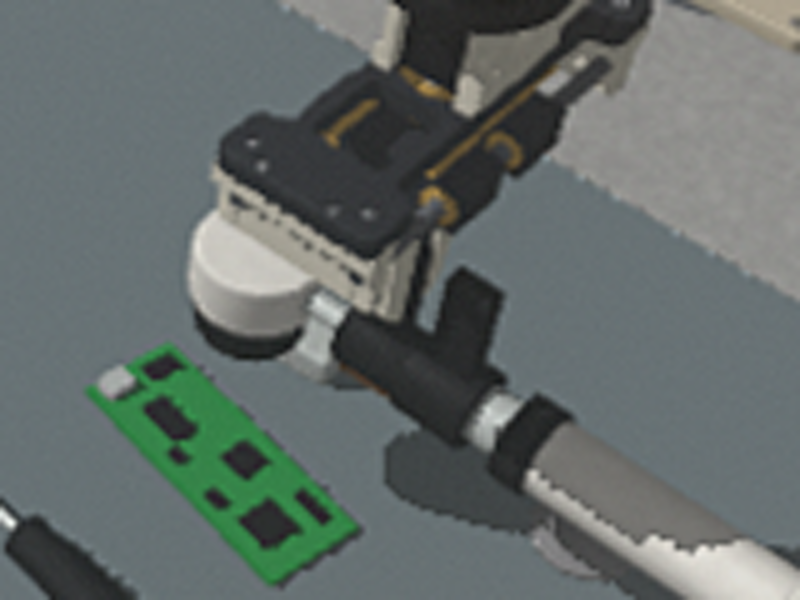

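The gap from the middle collar to the sleeve ring is now about 12–14 mm, and the inner collar still touches the middle one.

Request:
send_rows:
  motion: "-1 0 2 0 0; -1 0 4 0 0; -1 0 6 0 0; -1 0 8 0 0; -1 0 9 0 0; -1 0 9 0 0"

```text
clock: 9.03
position: [0.591, 0.1301, 0.1785]
tcp_rot: [2.213, 2.229, -0.006]
contact_force: [-3.2, -8.5, 2.1]
opening: 0.0119
```

Request:
send_rows:
  motion: "-1 0 1 0 0; -1 0 2 0 0; -1 0 2 0 0; -1 0 2 0 0"

```text
clock: 9.37
position: [0.591, 0.1313, 0.1785]
tcp_rot: [2.213, 2.228, -0.008]
contact_force: [-2.2, -7.8, 1.5]
opening: 0.0118
```

Request:
send_rows:
  motion: "-1 0 1 0 0; -1 0 1 0 0; -1 0 1 0 0"

```text
clock: 9.62
position: [0.591, 0.1314, 0.1785]
tcp_rot: [2.213, 2.226, -0.009]
contact_force: [-3.2, -8.2, 1.9]
opening: 0.0117
```

Request:
send_rows:
  motion: "-1 0 1 0 0; -1 0 1 0 0; -1 0 1 0 0"

```text
clock: 9.87
position: [0.591, 0.1314, 0.1785]
tcp_rot: [2.213, 2.225, -0.011]
contact_force: [-2.6, -8.9, 2.4]
opening: 0.012
```

Request:
send_rows:
  motion: "-1 0 1 0 0; -1 0 2 0 0; -1 0 3 0 0; -1 0 3 0 0; -1 0 3 0 0"

```text
clock: 10.28
position: [0.5911, 0.1336, 0.1785]
tcp_rot: [2.213, 2.224, -0.012]
contact_force: [-3.5, -8.6, 2.4]
opening: 0.0118
```

Request:
send_rows:
  motion: "-1 0 1 0 0; -1 0 2 0 0; -1 0 3 0 0; -1 0 3 0 0; -1 0 3 0 0"

```text
clock: 10.7
position: [0.591, 0.1358, 0.1785]
tcp_rot: [2.213, 2.223, -0.014]
contact_force: [-3.6, -8.3, 2.5]
opening: 0.0119
```

```bash
python3 look.py 5
```

```text
(no output)
```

View pics/scene5.png

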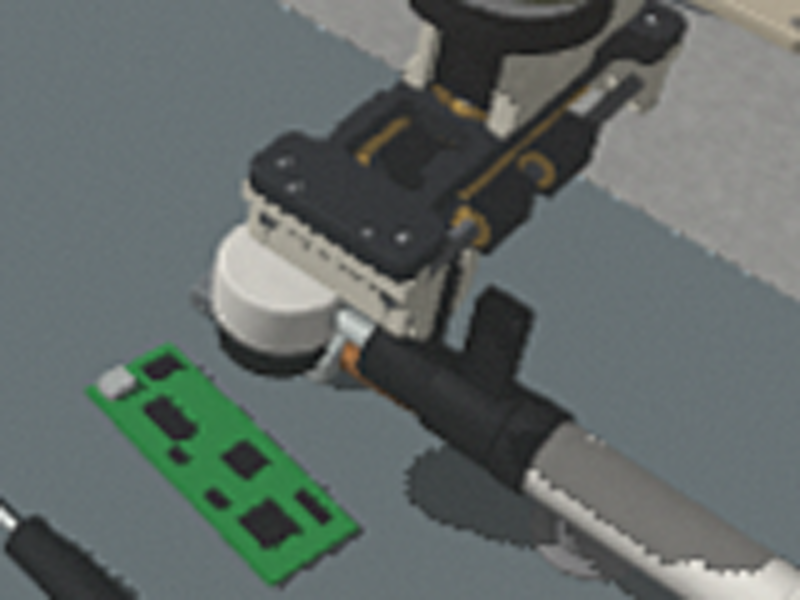

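Request:
send_rows:
  motion: "-1 0 1 0 0; -1 0 2 0 0; -1 0 3 0 0; -1 0 3 0 0; -1 0 3 0 0"

```text
clock: 11.22
position: [0.591, 0.1373, 0.1785]
tcp_rot: [2.213, 2.222, -0.017]
contact_force: [-3.0, -11.1, 2.6]
opening: 0.0121
```

Request:
send_rows:
  motion: "-1 0 1 0 0; -1 0 2 0 0; -1 0 3 0 0; -1 0 3 0 0; -1 0 3 0 0"

```text
clock: 11.63
position: [0.591, 0.1375, 0.1785]
tcp_rot: [2.213, 2.218, -0.022]
contact_force: [-2.9, -16.3, 4.1]
opening: 0.0117
```

Request:
send_rows:
  motion: "-1 0 2 0 0; -1 0 4 0 0; -1 0 4 0 0; -1 0 4 0 0"

```text
clock: 11.97
position: [0.591, 0.1379, 0.1785]
tcp_rot: [2.213, 2.214, -0.029]
contact_force: [-3.9, -19.1, 4.4]
opening: 0.0119
```

Request:
send_rows:
  motion: "-1 0 0.5 0 0; -1 0 0.5 0 0; 1 0 0.5 0 0; 1 0 0.5 0 0; 1 0 0.5 0 0; 1 0 0.5 0 0; 1 0 0.5 0 0; 1 0 0.5 0 0; 1 0 0.5 0 0; 1 0 0.5 0 0; 1 0 0.5 0 0; 1 0 0.5 0 0"

```text
clock: 12.97
position: [0.591, 0.1384, 0.1785]
tcp_rot: [2.213, 2.214, -0.029]
contact_force: [0.3, 0.2, 0.1]
opening: 0.0735
```

```bash
python3 look.py 6
```

```text
(no output)
```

View pics/scene6.png

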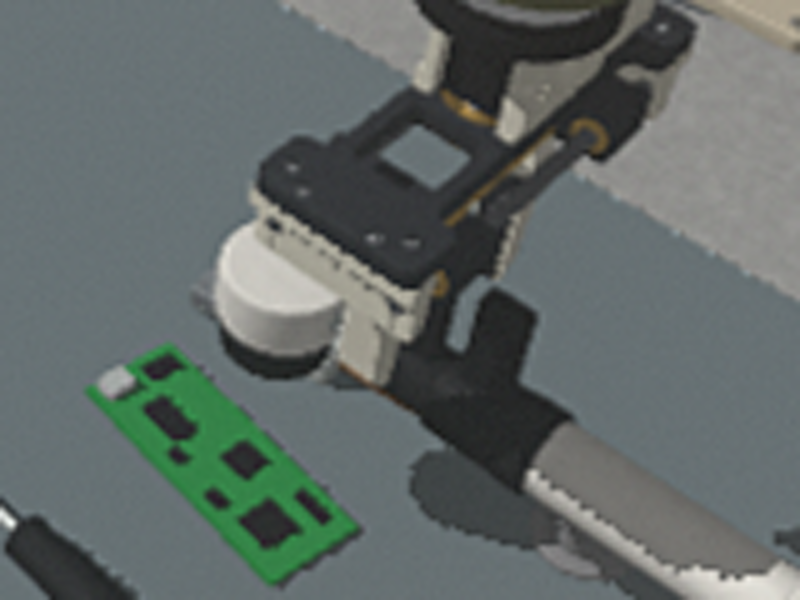

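Released and clear. I'll retreat upwards, then towards the robot to clear the view.

Request:
send_rows:
  motion: "1 0 0 0 0; 1 0 0 10 0; 1 0 0 30 0; 1 0 0 55 0; 1 0 0 80 0; 1 0 0 100 0; 1 -20 0 110 0; 1 -50 0 110 0; 1 -80 0 110 0; 1 -110 0 110 0; 1 -140 0 110 0; 1 -160 0 110 0; 1 -160 0 110 0"

```text
clock: 14.15
position: [0.4285, 0.1386, 0.2899]
tcp_rot: [2.211, 2.215, -0.027]
contact_force: [-1.0, -0.6, 0.1]
opening: 0.0933
```

```bash
python3 look.py 7; python3 - <<'E'
from h import *
for n in("top","scene"):
    W=cloud(n,np.load(n+"7.npy")); z=W[...,2]
    t=(abs(W[...,0]-.59)<.02)&(W[...,1]<.24)&(W[...,1]>-.1)&(z>.17)&(z<.21)
    k,l,st,ce=cv2.connectedComponentsWithStats(t.astype(np.uint8))
    for i in range(1,k):
        q=W[l==i]
        if len(q)>6: print(n,len(q),q.min(0).round(4),q.max(0).round(4))
E
```

```text
top 76 [0.5854 0.1579 0.1732] [0.5969 0.1795 0.2025]
top 82 [0.5855 0.1234 0.17  ] [0.5986 0.1457 0.2023]
scene 155 [0.5851 0.1261 0.17  ] [0.5975 0.149  0.2004]
scene 161 [0.5838 0.161  0.1705] [0.5973 0.1831 0.2006]
```

View pics/scene7.png

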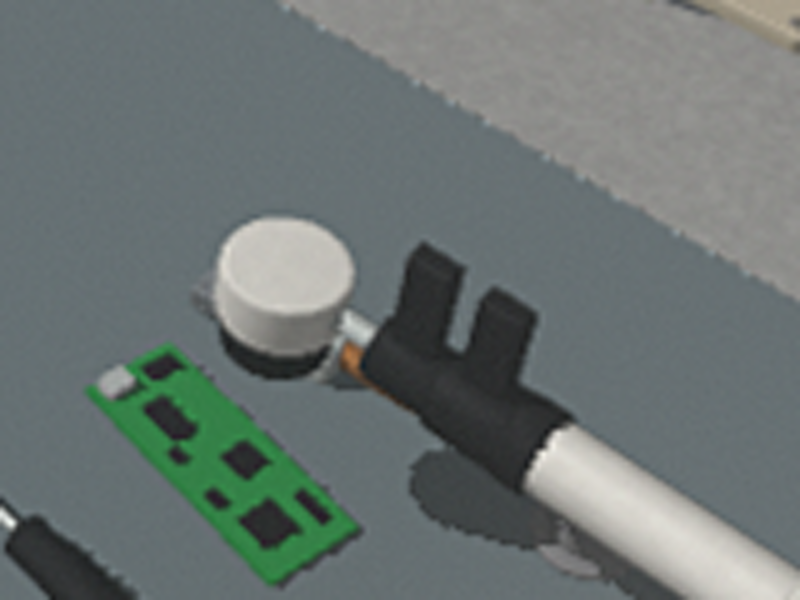

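View pics/top7.png

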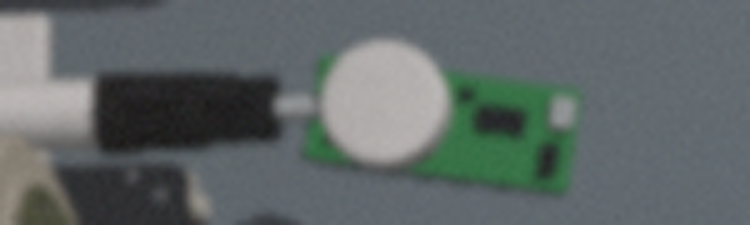

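Both collars are closed up, with no steel showing between them. The tab centres measure about 34.2–34.6 mm apart (34 expected), and the other things haven't moved.

```bash
python3 -c "
from workcell import manip
print(manip.hand_in())"
```

```text
the job is handed in; nothing more can be done
None
```

The boom is closed up towards its pillar, and the job was handed in at about 14 s of the 42 s allowed. I gripped the inner tube's tab and slid that tube 51.7 mm home while the middle tube stayed drawn out. Keeping the same grip, I then pushed the closed pair 69–70 mm until the middle tube's collar met the sleeve's mouth, then released and backed away.

**Inner tube:** it stopped moving as the force rose from about 3 N to 8–9 N. The middle tab stayed at the same place in the picture, so the inner tube was home first.

**Middle tube:** it had all but stopped by the end, as the force rose from about 8 N to 19 N. Over that rise the gripper crept another 0.6 mm and tilted slightly, which I took as flex in the arm and grip. Partway through there was a brief stall at about 9 N, which was only friction; pushing on closed the remaining gap.

**Final pictures:** no steel shows between the two collars or at the sleeve's mouth. The tab centres measure about 34.2–34.6 mm apart against the nominal 34 mm, which is within the camera's 2 mm accuracy. The circuit board, and what showed of the screwdriver and brush, had not moved. I did not view the rest of the bench again at the end, but the arm never went down near it. The robot was touching nothing. No check failed.

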